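# Clamp a paint tin in the notched bench clamp

### The job

Clamp the paint tin so that its lid can be worked on: lift the red release bar, slide the clamp's jaw up to the tin and push the tin fully home against the backstop, then let go so that the bar drops into a notch and the sprung jaw stays holding the tin firmly, with more than 6 N. The tin dents easily, so the jaw must never press it with more than 20 N. Keep the tin standing and leave the bottles and the cup where they are.

Things in the scene. Friction and masses are not known exactly. Their poses are not given: they have to be found in the camera images.
- clamp: Bench clamp for tins, bolted down: blue base plate 150 x 390 mm, 12 mm thick. Origin on the table; its +y axis is the direction in which the carriage slides towards the tin, z is up. The plate spans its y = -190 to +200 mm. On it, along y: rear stop, carriage on rails, tin between low fences, V-shaped blue backstop at the +y end.
- rack (a point): Middle of the top of the steel notched rack along the base plate's +x edge (clamp x = 50 to 66 mm, y = -143 to +19 mm, 24 mm above the table). Pitch 8 mm, slots 5.5 mm wide, teeth 2.5 mm. With the bar down in a slot the carriage is locked, with 2.5 mm of play.
- nest (a point): Point on the base plate's top at clamp y = 80 mm. Fences (inner faces at x = +-44 mm, tops 28 mm above the table) guide the tin along y. The backstop, 67 mm high above the table, is set by hand and its place is NOT measured: a tin seated in it has its centre anywhere from this point to 45 mm farther along +y. The backstop reaches 67 mm past that centre.
- carriage: Yellow carriage block 88 x 70 x 30 mm, axes as the clamp's; origin at the centre of its underside, 24 mm above the table. It slides only along the clamp's y (150 mm of travel from its start at clamp y = -130 mm), with a drag of about 2 N plus 50 N per m/s. On its +y side it carries a sprung jaw, 60 mm wide and 40 mm high, with a black rubber face.
- jaw_rest (a point): Centre of the jaw's face when unloaded, 90 mm ahead (+y) of the carriage's origin, 48 mm above the table; it moves with the carriage and does not show how far the jaw has yielded. Pressed, the jaw yields towards the carriage: it starts to yield at 4 N, then 0.8 N more per mm, and goes solid after 20 mm, at 20 N.
- release_bar (a joint): Lift of the release bar, m: 0 = down in a slot, locked; 0.007 = resting on a tooth; above 0.008 the carriage is free; 0.012 = upper stop. A spring and its weight hold it down: lifting takes 6 to 9 N. Let go between slots, it rests on a tooth and the loaded jaw pushes the carriage back until it drops into a slot (at most 8 mm back, which costs up to 6.5 N of press).
- bar_grip (a point): Centre of the red grip of the release bar, 115 mm above the table when down: level bar 116 mm long along the clamp's x, 16 mm wide along y, 14 mm high, on a stem at each end (x = +-52 mm). The carriage's top lies 61 mm below. It stands over the carriage's origin (same clamp x, y) and moves with it. Pinch it from above across its width and lift; pushing it along y moves the carriage.
- tin: Closed paint tin, 84 mm in diameter and 80 mm high, about 0.4 kg, standing loose on the clamp's base plate between the fences; origin at the centre of its underside. It is not touching the jaw or the backstop at the start. Sliding it along the plate takes up to about 4 N.
- bottle_a: White plastic bottle with a red conical cap, 70 mm in diameter and 160 mm high, standing beyond the backstop end of the clamp; origin at the centre of its underside. Leave alone.
- bottle_b: White plastic bottle with a red conical cap, 64 mm in diameter and 130 mm high, standing on the clamp's far side; origin at the centre of its underside. Leave alone.
- cup: White cup, 72 mm across the rim and 85 mm high, standing at the end of the clamp away from the tin; origin at the centre of its underside. Leave alone.

How it is judged (in metres and radians):
On the way, in this order (a step that is already met when the one before it is completed fails the run):
1. the release bar is lifted clear of the rack (value of joint release_bar above 0.0075 m), for 0.1 s.
2. the jaw presses the tin with more than 6 N (contact force between tin and carriage above 6 N), for 0.2 s.
At the end, for the whole second after the job is handed in: the release bar is down in a slot (lift below 3 mm), the sprung jaw presses the tin with 6 to 20 N against the backstop, and the tin stands upright (within 0.1 rad) on the clamp's base plate, its centre past clamp y = 76 mm; all at rest (value of joint release_bar below 0.003 m and contact force between tin and carriage between 6 and 20 N and angle between tin's own z axis and vertical below 0.1 rad and y of tin in the frame of clamp above 0.076 m and linear speed of each of tin, carriage below 0.01 m/s); the robot touches nothing.
It fails at once if the jaw presses the tin with more than 20 N (contact force between tin and carriage above 20 N).
It fails at once if the tin is tipped by more than 0.25 rad (angle between tin's own z axis and vertical above 0.25 rad).
It fails at once if bottle or cup moved by more than 30 mm (distance of any of bottle_a, bottle_b, cup from where it was at the start of the episode above 0.03 m).
It also fails if it takes over 61 s, if anything falls off the work surface, if the arm or the gripper's body presses on something with over 40 N, if the wrist force passes 120 N, or if a joint passes its speed limit or range.

### The arm

A 6-joint arm with a two-finger parallel gripper is mounted at the origin on the work surface. World frame = base frame: x ahead of the robot, y to its left, z up, the work surface at z = 0. Lengths are in mm, angles in rad, forces in N, time in s.
With the tool pointing down it reaches from about 350 to 975 mm from the base axis. Payload 7.1 kg.
Tool frame: the origin (TCP) lies between the finger pads; the fingertips stand 14 mm ahead of it and the grasp point (between the pads) lies 5 mm behind it (bot.tip_extent is the z of the fingertips in the tool frame, in mm); z points along the fingers, x is the direction in which the jaws open and shut, and the axes are right-handed (so a half turn about z gives the same grasp; the last joint's range is limited). The gripper opens to 88 mm and grips with 3 to 60 N. Pads are 20 mm wide; open, the fingers measure 115 mm over their backs; the gripper's body (75 mm by 178 mm) begins 61 mm behind the grasp point.
Start: joints at [-1.169, 0.423, 1.63, -0, 1.089, -0.019], TCP at [255.322, -570.452, 236.675] pointing down, gripper open.
Joint ranges: [-3, 3], [-0.9, 2.11], [0.09, 2.58], [-1.31, 4.45], [0.11, 2.69], [-2.54, 2.54]. Speed limits (rad/s): [2.39, 2.39, 3.01, 3.14, 3.14, 3.14].

### API

Orientations are given as [roll, pitch, yaw] about the fixed x, y, z axes, in that order (R = Rz(yaw) Ry(pitch) Rx(roll)).
In Python, from plant import bot gives the robot as it stands. Calls block until the motion is done:
- bot.move_ptp(position, orientation): joint-space move of the TCP to a pose.
- bot.move_l(position, velocity=150, ori=None, contact_N=None): straight line of the TCP; ori=None keeps the orientation; velocity is the mean speed in mm/s. With contact_N (N) it stops when the force on the tool has changed by that much, and returns True; else False.
- bot.movej(angles): joint-space move.
- bot.set_gripper(opening, strength=None): finger opening in mm; strength is the grip in N (None keeps the last); returns when the fingers have stopped.
- bot.pause(seconds).
- bot.solve_ik(position, orientation): joint angles nearest the present ones, or None.
- bot.read_state(): the state.
- bot.get_image(name): name is "scene" or "side" or "wrist"; returns a dict with "pixels" (480x640x3 uint8, red, green, blue), "range_z" (480x640 float32, mm along the optical axis (not along the pixel's ray), 0 where there is no reading), "intrinsics" (3x3 intrinsics, pixels), "dist_coeffs" ([k1, k2, p1, p2, k3] as OpenCV has them; the pictures are not rectified), "position" and "attitude" of the camera in the world; the wrist camera has in their place "mount" (4x4, takes a point from camera to tool coordinates, whose origin is the TCP and whose axes are the tool frame's). Camera axes: x right, y down, z forward; pixel columns grow to the right and rows downward; lengths in mm; the calibration is good to about 2 mm. A picture is of the moment at which its call begins: read the wrist's pose just before it.
A pose or a line that the arm cannot do raises bot.MotionError and nothing moves.
- bot.finish_job(): hands the job in, once; it reports no verdict.
The state is a dict: "time": time; "qpos": joint angles; "qvel": joint speeds; "tau": joint torques, N m; "eef_pos": TCP position; "tool_rot": TCP orientation; "contact_force": force on the tool from outside, world axes, zero at the start; "wrist_torque": the same for the moment, N m; "grip_width": finger opening in mm.
Only numpy, scipy, OpenCV 4.12 (cv2) and the standard library are available. Lean on these libraries where they do the work, as an engineer would, in place of code of your own. Each camera call takes 0.05 s, during which the arm holds its last target.

## Working session

There is one attempt and no reset: what is moved stays moved. The work goes in short steps, each a Python script; the robot and the scene stay as the last script left them, time stands still between calls to the robot, and variables do not carry over. Pictures are saved under pics/ and viewed, and the job is handed in when it is done.

```bash
ls; mkdir -p pics; python3 - <<'E'
from plant import bot
import cv2,numpy as np
s=bot.read_state();print(s['time'],s['eef_pos'],s['tool_rot'],s['grip_width'])
for n in ['scene','side','wrist']:
    im=bot.get_image(n)
    cv2.imwrite(f'pics/{n}0.png',im['pixels'][:,:,::-1])
    np.savez(f'{n}0.npz',**{k:np.array(v) for k,v in im.items()})
    print(n,im['intrinsics'],im['dist_coeffs'],im.get('position'),im.get('attitude'),im.get('mount'))
E
```

```text
pics
0.0 [ 255.12463398 -569.97344487  235.92464241] [-3.14157622e+00  1.47952493e-03 -1.14998822e+00] 87.80447021081149
scene [[540.91812063   0.         314.57926177]
 [  0.         540.91812063 238.42881627]
 [  0.           0.           1.        ]] [-0.11124039  0.          0.          0.          0.        ] [1221.87206716  553.18720812  682.18736539] [-2.22119847 -0.00733726  2.2873652 ] None
side [[543.02244704   0.         319.7352783 ]
 [  0.         543.02244704 233.8835485 ]
 [  0.           0.           1.        ]] [-0.07808599  0.          0.          0.          0.        ] [197.17849987 557.05943261 809.31272966] [-2.38682245 -0.01143145 -2.46861157] None
wrist [[341.8836109    0.         317.81776937]
 [  0.         341.8836109  243.8866012 ]
 [  0.           0.           1.        ]] [-0.02699443  0.          0.          0.          0.        ] None None [[ 9.99999830e-01 -3.93283200e-04 -4.30392269e-04  3.37608925e-01]
 [ 4.85912550e-04  9.70152683e-01  2.42494403e-01 -6.58152045e+01]
 [ 3.22177240e-04 -2.42494571e-01  9.70152709e-01 -1.48134636e+02]
 [ 0.00000000e+00  0.00000000e+00  0.00000000e+00  1.00000000e+00]]
```

View pics/scene0.png

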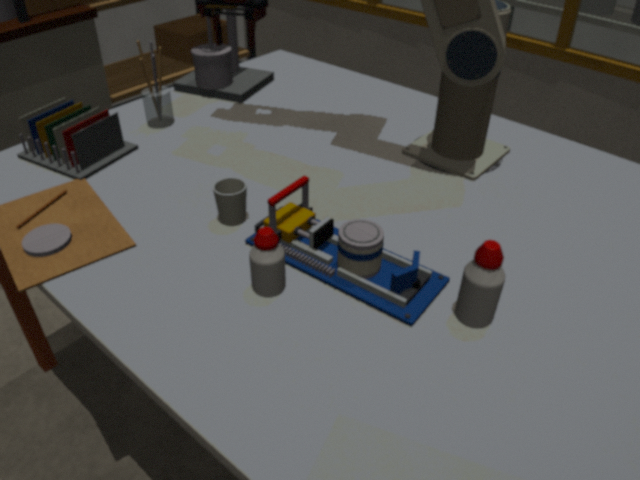

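View pics/side0.png

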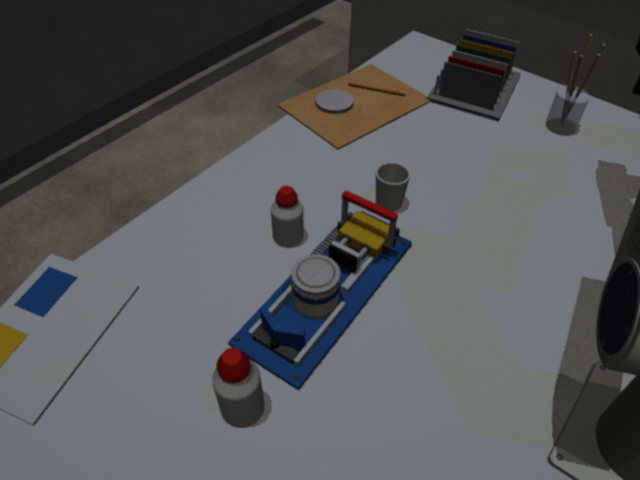

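View pics/wrist0.png

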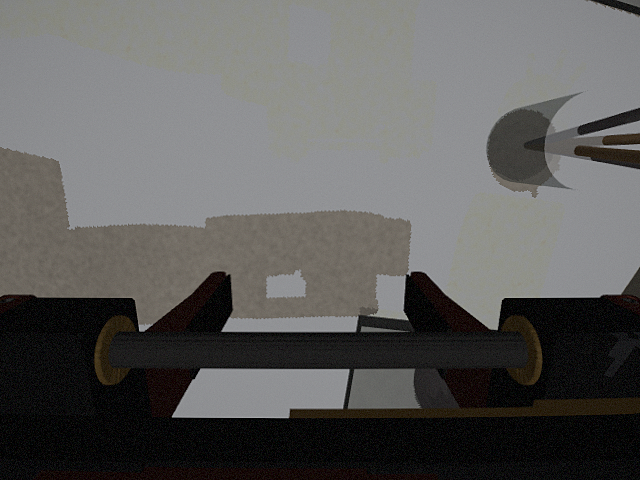

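The scene view shows the clamp centred near (345,265), with the red bar at (290,190), the tin at (360,248), the backstop at (408,272), the bottles at (267,262) and (480,285), and the cup at (231,200). The side view shows the bar at (369,205), the tin at (316,285) and the plate from (235,340) to (410,240). Next I'll locate these from colour masks and depth.

```bash
cat > h.py <<'E'
import numpy as np,cv2
from scipy.spatial.transform import Rotation as R
def cloud(im,pose=None):
    """world points HxWx3 (nan where no depth)"""
    K=np.array(im['intrinsics'],float);d=np.array(im['dist_coeffs'],float)
    H,W=im['range_z'].shape
    u,v=np.meshgrid(np.arange(W),np.arange(H))
    p=cv2.undistortPoints(np.stack([u,v],-1).reshape(-1,1,2).astype(np.float64),K,d).reshape(H,W,2)
    z=im['range_z'].astype(float).copy();z[z<=0]=np.nan
    P=np.dstack([p*z[...,None],z])
    if pose is None: M=R.from_euler('xyz',im['attitude']).as_matrix();t=np.array(im['position'])
    else:
        T=np.array(im['mount']);Rw=R.from_euler('xyz',pose[1]).as_matrix()
        M=Rw@T[:3,:3];t=Rw@T[:3,3]+np.array(pose[0])
    rays=np.dstack([p,np.ones((H,W))])@M.T
    return P@M.T+t,rays,t
def masks(im):
    h=cv2.cvtColor(im['pixels'],cv2.COLOR_RGB2HSV);H,S,V=[h[...,i].astype(int) for i in range(3)]
    return dict(red=((H<8)|(H>172))&(S>150)&(V>60),blue=(H>100)&(H<125)&(S>140)&(V>40),yel=(H>18)&(H<32)&(S>150)&(V>70))
def onplane(rays,t,mask,z):
    r=rays[mask];return (t+r*((z-t[2])/r[:,2])[:,None])
E
python3 - <<'E'
from h import *
for n in ['scene','side']:
    im=dict(np.load(f'{n}0.npz'));P,rays,t=cloud(im);m=masks(im)
    inr=(P[...,0]>200)&(P[...,0]<1000)&(abs(P[...,1])<600)
    for c in m:
        mm=(m[c]&inr).astype(np.uint8);k,l,st,ce=cv2.connectedComponentsWithStats(mm)
        for i in range(1,k):
            if st[i,4]>60:
                q=P[l==i];print(n,c,st[i],np.nanmedian(q,0).round(),np.nanpercentile(q,3,axis=0).round(),np.nanpercentile(q,97,axis=0).round())
    b=m['blue']&inr
    q=P[b&(P[...,2]<20)&(P[...,2]>4)]
    rect=cv2.minAreaRect(q[:,:2].astype(np.float32));print('plate',rect,np.median(q[:,2]),cv2.boxPoints(rect))
    q=P[m['red']&inr&(P[...,2]>90)&(P[...,2]<135)]
    print('bar?',len(q))
E
```

```text
scene red [269 176  39  28 255] [579. -70. 121.] [525. -78. 117.] [629. -63. 124.]
scene red [254 226  24  21 374] [718.   9. 122.] [697. -12. 110.] [731.  20. 131.]
scene red [476 241  26  27 520] [538. 332. 149.] [520. 314. 135.] [548. 348. 161.]
scene blue [321 243  18  26 203] [567.  31.  12.] [545.  10.  10.] [598.  66.  15.]
scene blue [369 252  50  37 668] [557. 159.  13.] [516. 130.  10.] [594. 213.  68.]
scene blue [ 285  256  164   69 2107] [615. 210.  12.] [494.  -1.   8.] [640. 254.  14.]
scene yel [275 203  23  18 181] [566. -95.  54.] [ 538. -107.   52.] [596. -83.  56.]
scene yel [277 207  38  27 457] [576. -55.  54.] [532. -73.  50.] [615. -39.  56.]
plate ((567.2953491210938, 63.414520263671875), (147.46713256835938, 383.977783203125), 4.45195198059082) 11.704904524560106 [[ 478.88147  249.10071]
 [ 508.687   -133.7185 ]
 [ 655.7092  -122.27167]
 [ 625.9037   260.54755]]
bar? 636
side red [276 186  21  18 278] [703.  10. 122.] [691.  -6. 112.] [719.  22. 131.]
side red [343 191  54  28 370] [565. -70. 121.] [519. -80. 118.] [622. -62. 124.]
side red [217 347  29  33 681] [518. 335. 154.] [504. 318. 139.] [534. 349. 161.]
side blue [ 229  236  182  153 5667] [522. 156.  12.] [482. -95.   9.] [623. 253.  67.]
side blue [  16  270   60   46 1333] [966. 402.   6.] [932. 354.   3.] [997. 445.   9.]
side yel [353 212  36  22 321] [575. -93.  54.] [ 539. -104.   51.] [611. -81.  57.]
side yel [339 221  46  29 606] [569. -54.  54.] [530. -71.  51.] [611. -38.  56.]
side yel [  0 324  26  41 578] [920. 503.   6.] [895. 483.   4.] [957. 532.   9.]
plate ((670.2998046875, 212.7767791748047), (753.735107421875, 358.8929748535156), 53.941715240478516) 11.115590203142801 [[ 303.40472    13.733643]
 [ 593.54047  -197.51358 ]
 [1037.1948    411.81992 ]
 [ 747.05914   623.06714 ]]
bar? 648
```

```bash
python3 - <<'E'
from h import *
for n in ['scene','side']:
    im=dict(np.load(f'{n}0.npz'));P,rays,t=cloud(im);m=masks(im)
    X,Y,Z=P[...,0],P[...,1],P[...,2]
    near=(X>470)&(X<670)&(Y>-150)&(Y<280)
    q=P[m['red']&near&(Z>115)]
    q=q[q[:,2]>np.percentile(q[:,2],30)]
    r=cv2.minAreaRect(q[:,:2].astype(np.float32));print(n,'bar',r,np.median(q[:,2]))
    q=P[m['blue']&near&(Z<20)&(Z>4)]
    r=cv2.minAreaRect(q[:,:2].astype(np.float32));print('plate',r)
    q=P[near&(Y>30)&(Y<200)&(Z>86)&(Z<98)]
    c,rad=cv2.minEnclosingCircle(q[:,:2].astype(np.float32));print('tin',c,rad,np.median(q[:,2]),len(q))
    o=np.array([567.7,58.4]);a=np.deg2rad(4.45);
    C=lambda p:np.c_[(p[:,:2]-o)@[np.cos(a),np.sin(a)],(p[:,:2]-o)@[-np.sin(a),np.cos(a)],p[:,2]]
    print('tin clampframe',C(np.array([[*c,0]])))
    q=C(P[m['blue']&near&(Z>55)]);print('backstop top',np.percentile(q,[2,50,98],axis=0).round(1))
    q=C(P[near&(Z>58)&(Z<72)]);q=q[(q[:,1]>110)];print('bs any',np.percentile(q,[2,50,98],axis=0).round(1))
    q=C(P[m['yel']&near]);print('yel',np.percentile(q,[1,50,99],axis=0).round(1))
    # jaw points
    q=C(P[near&(Z>35)&(Z<75)]);q=q[(q[:,1]>-75)&(q[:,1]<0)&(abs(q[:,0])<35)];print('jaw',np.percentile(q,[1,50,99],axis=0).round(1))
E
```

```text
scene bar ((574.8350219726562, -69.8858413696289), (111.02421569824219, 16.32680892944336), 4.702456951141357) 121.83788999708702
plate ((567.2953491210938, 63.414520263671875), (147.46713256835938, 383.977783203125), 4.45195198059082)
tin (564.0476684570312, 96.59538269042969) 43.27192687988281 92.59752897002966 1068
tin clampframe [[-0.67777627 38.36362084  0.        ]]
backstop top [[-39.2  98.4  61.8]
 [ 11.2 144.9  66.7]
 [ 39.3 157.8  69.2]]
bs any [[-43.3 131.6  59.1]
 [  8.1 145.7  66.4]
 [ 39.8 159.5  68.9]]
yel [[ -48.  -163.9   49.3]
 [  -4.6 -122.1   53.9]
 [  39.7  -97.4   57. ]]
jaw [[-32.8 -72.7  35.7]
 [  5.9 -44.9  57.4]
 [ 27.1 -41.4  70. ]]
side bar ((571.755859375, -70.0197982788086), (110.0983657836914, 16.069683074951172), 6.129329204559326) 121.76434141200912
plate ((560.473876953125, 64.4029541015625), (148.92872619628906, 387.0158386230469), 3.640770196914673)
tin (563.7061157226562, 100.1055679321289) 44.53066635131836 92.56711696488583 1553
tin clampframe [[-0.74594728 41.88972512  0.        ]]
backstop top [[-44.3 133.2  62.1]
 [ -5.8 146.3  66.4]
 [ 38.3 160.   69.3]]
bs any [[-45.  134.   58.6]
 [ -8.4 147.4  66.1]
 [ 38.  160.6  69.2]]
yel [[ -48.  -162.9   50.1]
 [  -6.2 -120.9   53.8]
 [  35.6  -96.1   57.2]]
jaw [[-34.4 -72.8  35.8]
 [ -7.7 -42.8  60.4]
 [ 25.  -39.6  69.8]]
```

```bash
cat >> h.py <<'E'
A=np.deg2rad(4.4); YH=np.array([-np.sin(A),np.cos(A),0]); ORI=[np.pi,0,A-np.pi/2]
BAR=np.array([573.5,-70.,110.])
def fy(s): return float(np.dot(s['contact_force'],YH))
E
python3 - <<'E'
from h import *
from plant import bot
for d in [[0,230],[0,110],[120,125]]:
    p=BAR+YH*d[0];p[2]=d[1];print(bot.solve_ik(list(p),ORI))
p=BAR.copy();p[2]=200
bot.move_ptp(list(p),ORI)
bot.set_gripper(50)
s=bot.read_state();print(s['time'],s['eef_pos'],s['tool_rot'],s['contact_force'])
im=bot.get_image('wrist');cv2.imwrite('pics/w1.png',im['pixels'][:,:,::-1])
P,r,t=cloud(im,(s['eef_pos'],s['tool_rot']));m=masks(im)['red']
q=P[m&(P[...,2]>112)&(P[...,2]<130)]
q=q[~np.isnan(q[:,0])]
near=(abs(q[:,0]-575)<70)&(abs(q[:,1]+70)<30);q=q[near]
print(len(q),cv2.minAreaRect(q[:,:2].astype(np.float32)),np.median(q[:,2]))
E
```

```text
[-1.42055142e-01  3.62205355e-01  1.74207726e+00 -4.44089210e-16
  1.03731004e+00  1.35194670e+00]
[-1.42055142e-01  5.27705301e-01  1.81329689e+00 -4.44089210e-16
  8.00590461e-01  1.35194670e+00]
[ 6.67449313e-02  4.91344319e-01  1.83279863e+00 -4.44089210e-16
  8.17449708e-01  1.56074677e+00]
3.0333 [573.50276916 -69.93662791 200.012638  ] [-3.14154911e+00  2.17830088e-05 -1.49394550e+00] [-0.57426304  0.0072458  -0.10916644]
3426 ((573.8448486328125, -73.83000183105469), (114.68479919433594, 15.514304161071777), 4.134048938751221) 121.68429595319596
```

View pics/w1.png

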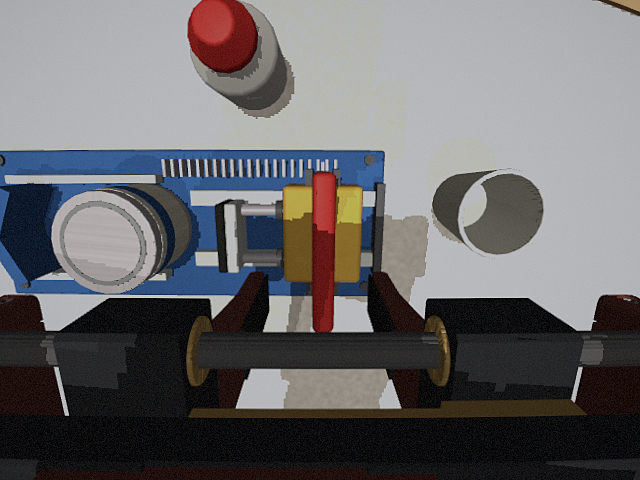

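The wrist view shows the red bar at (323,250), between the open fingers, with the tin at (110,240) and the cup at (490,210), both clear. I'll descend and pinch.

```bash
python3 - <<'E'
from h import *
from plant import bot
p=np.array([573.7,-72.,130.])
bot.move_l(list(p),120)
p[2]=110
print(bot.move_l(list(p),40,contact_N=6))
bot.set_gripper(0,10)
s=bot.read_state();print(s['time'],s['eef_pos'],s['grip_width'],s['contact_force'],s['wrist_torque'])
bot.set_gripper(0,40);bot.pause(0.2)
s=bot.read_state();print(s['time'],s['eef_pos'],s['grip_width'],s['contact_force'],s['wrist_torque'])
im=bot.get_image('wrist');cv2.imwrite('pics/w2.png',im['pixels'][:,:,::-1])
E
```

```text
False
5.0917 [573.79803384 -72.27225777 110.11447069] 15.7948311989319 [ 0.08958404 -2.61048649  0.61390745] [-0.42858722  0.02513788 -0.13236794]
5.5083 [573.82635385 -72.23466401 110.13599103] 15.558786615048643 [-0.88690264 -4.58231617  2.04848857] [-0.69872176  0.0695999  -0.11647305]
```

View pics/w2.png

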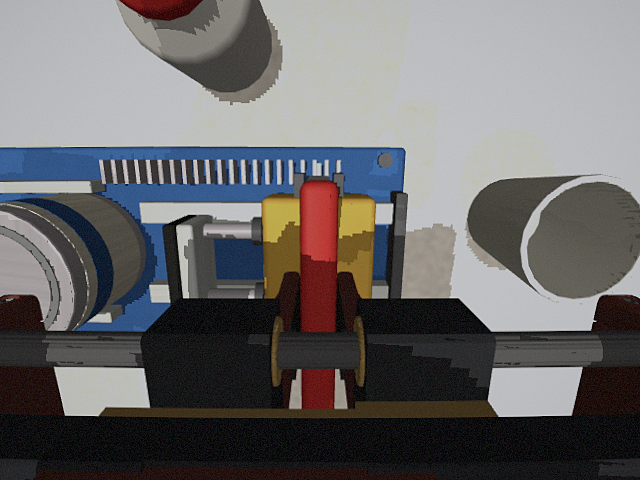

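The bar, at (320,260), is held between the pads at a width of 15.6 mm. Lifting by 10 mm.

```bash
python3 - <<'E'
from h import *
from plant import bot
p=np.array([573.7,-72.,110.])
for dz in [4,8,10]:
    q=p.copy();q[2]+=dz;r=bot.move_l(list(q),25,contact_N=25)
    s=bot.read_state();print(r,s['time'],s['eef_pos'].round(2),s['grip_width'].round(2),s['contact_force'].round(2))
im=bot.get_image('wrist');cv2.imwrite('pics/w3.png',im['pixels'][:,:,::-1])
P,r,t=cloud(im,(s['eef_pos'],s['tool_rot']));m=masks(im)['red']
q=P[m];q=q[(abs(q[:,0]-590)<60)&(abs(q[:,1]+70)<30)&(q[:,2]>110)];print(len(q),np.median(q[:,2]))
E
```

```text
Traceback (most recent call last):
AttributeError: 'float' object has no attribute 'round'
```

```bash
python3 - <<'E'
from h import *
from plant import bot
p=np.array([573.7,-72.,110.])
s=bot.read_state();print(s['time'],s['eef_pos'].round(2),s['contact_force'].round(2))
for dz in [8,10]:
    q=p.copy();q[2]+=dz;r=bot.move_l(list(q),25,contact_N=25)
    s=bot.read_state();print(r,s['time'],s['eef_pos'].round(2),round(s['grip_width'],2),s['contact_force'].round(2))
im=bot.get_image('wrist');cv2.imwrite('pics/w3.png',im['pixels'][:,:,::-1])
P,r,t=cloud(im,(s['eef_pos'],s['tool_rot']));m=masks(im)['red']
q=P[m];q=q[(abs(q[:,0]-590)<60)&(abs(q[:,1]+70)<30)&(q[:,2]>110)];print(len(q),np.median(q[:,2]))
E
```

```text
5.8667 [573.71 -72.21 113.43] [ 2.67 -4.65 -6.44]
False 6.175 [573.68 -71.7  117.39] 15.63 [ 2.54 -1.61 -8.17]
False 6.425 [573.65 -71.69 119.82] 16.21 [ 2.32  0.06 -8.71]
6498 131.36581305463608
```

```bash
cat >>h.py <<'E'
P0=np.array([573.7,-71.7,120.])
E
python3 - <<'E'
from h import *
from plant import bot
for d in [15,30,45,55,65,75]:
    r=bot.move_l(list(P0+YH*d),30,contact_N=9)
    s=bot.read_state();print(d,r,round(s['time'],2),s['eef_pos'].round(2),round((s['eef_pos']-P0)@YH,2),round(fy(s),2),s['contact_force'].round(2))
    if r:break
im=bot.get_image('wrist');cv2.imwrite('pics/w4.png',im['pixels'][:,:,::-1])
E
```

```text
15 False 7.13 [572.58 -56.4  120.01] 15.34 1.44 [ 3.33  1.7  -7.49]
30 False 7.78 [571.48 -41.63 120.03] 30.16 0.5 [ 3.93  0.8  -8.06]
45 False 8.43 [570.43 -27.04 120.08] 44.78 -2.77 [ 5.13 -2.39 -8.01]
55 False 8.92 [569.73 -17.   120.1 ] 54.84 -2.69 [ 4.83 -2.33 -8.03]
65 False 9.4 [568.98  -7.03 120.08] 64.84 -2.75 [ 4.46 -2.41 -8.87]
75 False 9.88 [568.25   2.93 120.1 ] 74.83 -2.47 [ 4.55 -2.13 -9.03]
```

View pics/w4.png

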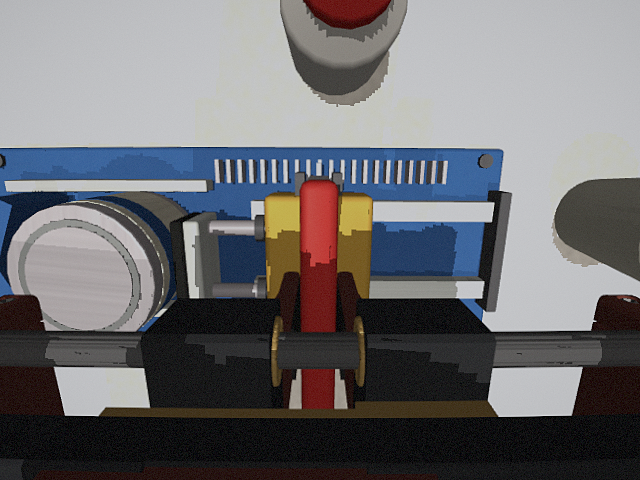

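The tin is upright at (90,265) with the jaw touching it at (185,260). Continuing in small steps.

```bash
python3 - <<'E'
from h import *
from plant import bot
for d in np.arange(78,112,2.5):
    r=bot.move_l(list(P0+YH*d),15,contact_N=6)
    s=bot.read_state();print(d,r,round(s['time'],2),round((s['eef_pos']-P0)@YH,2),round(fy(s),2),s['contact_force'].round(2))
    if r or fy(s)<-11:break
im=bot.get_image('wrist');cv2.imwrite('pics/w5.png',im['pixels'][:,:,::-1])
im=bot.get_image('side');cv2.imwrite('pics/s5.png',im['pixels'][:,:,::-1])
E
```

```text
78.0 False 10.28 77.68 -2.89 [ 4.57 -2.55 -9.01]
80.5 False 10.6 80.12 -3.83 [ 5.34 -3.43 -8.4 ]
83.0 False 10.92 82.63 -3.16 [ 4.73 -2.81 -7.78]
85.5 False 11.23 85.12 -2.95 [ 4.   -2.65 -8.33]
88.0 False 11.55 87.61 -2.83 [ 4.31 -2.5  -8.96]
90.5 False 11.87 90.11 -3.16 [ 4.94 -2.79 -8.68]
93.0 False 12.18 92.61 -3.58 [ 5.71 -3.15 -7.6 ]
95.5 False 12.5 95.1 -3.52 [ 5.38 -3.11 -7.45]
98.0 False 12.82 97.61 -3.37 [ 5.45 -2.96 -8.58]
100.5 False 13.13 99.9 -3.62 [ 4.63 -3.27 -9.08]
103.0 False 13.45 102.0 -7.25 [ 5.5  -6.85 -7.62]
105.5 False 13.77 104.2 -8.37 [ 6.48 -7.89 -8.3 ]
108.0 False 14.08 106.39 -10.21 [ 5.9  -9.79 -8.29]
110.5 False 14.4 108.58 -12.85 [  5.87 -12.44  -9.48]
```

View pics/w5.png

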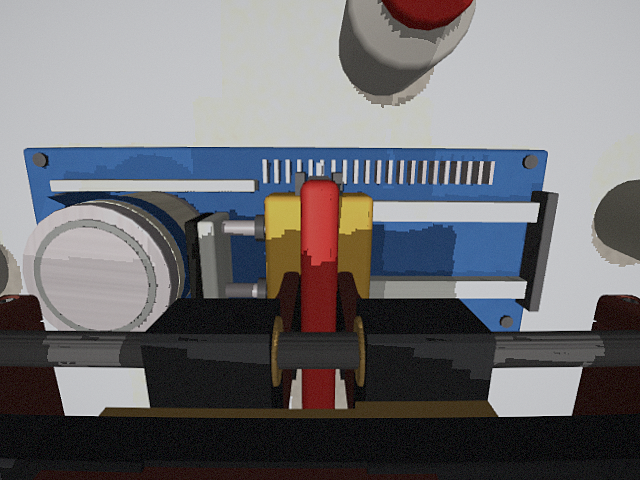

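View pics/s5.png

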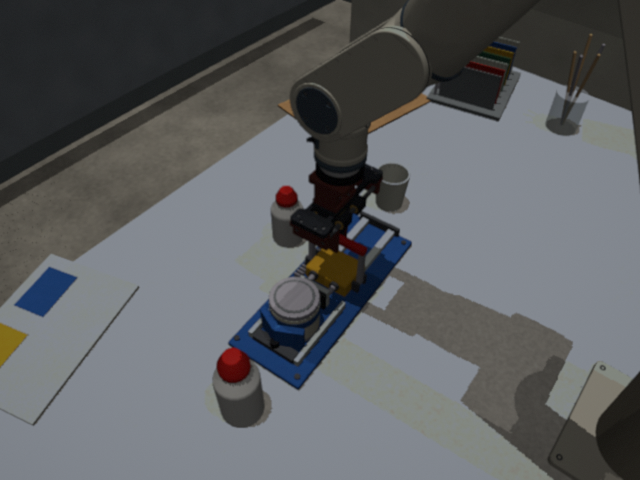

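The tin seated at about 100 mm of travel, and the force has been climbing at about 0.8–1 N/mm since. In the side view the tin at (295,300) sits upright in the V. I'll push slightly further, to 114 mm, so that any slot leaves more than 8 N, then lower the bar.

```bash
python3 - <<'E'
from h import *
from plant import bot
for d in [112.5,114.5,116.3]:
    r=bot.move_l(list(P0+YH*d),12,contact_N=4)
    s=bot.read_state();print(d,r,round(s['time'],2),round((s['eef_pos']-P0)@YH,2),round(fy(s),2),s['contact_force'].round(2))
    if r or fy(s)<-16.5:break
E
```

```text
112.5 False 14.82 110.3 -13.63 [  6.02 -13.21  -9.37]
114.5 False 15.13 112.05 -14.97 [  6.69 -14.5   -8.33]
116.3 False 15.43 113.64 -16.85 [  6.33 -16.41  -8.7 ]
```

```bash
python3 - <<'E'
from h import *
from plant import bot
q=P0+YH*116.3
for z in [116,112.5]:
    q[2]=z;r=bot.move_l(list(q),20,contact_N=25)
    s=bot.read_state();print(z,r,round(s['time'],2),s['eef_pos'].round(2),round((s['eef_pos']-P0)@YH,2),round(fy(s),2),s['contact_force'].round(2))
bot.set_gripper(50);bot.pause(0.3)
s=bot.read_state();print(round(s['time'],2),s['eef_pos'].round(2),s['contact_force'].round(2),s['grip_width'])
q=s['eef_pos'].copy();
im=bot.get_image('wrist');cv2.imwrite('pics/w6.png',im['pixels'][:,:,::-1])
P,r,t=cloud(im,(s['eef_pos'],s['tool_rot']));m=masks(im)['red']
b=P[m];b=b[(abs(b[:,0]-570)<75)&(abs(b[:,1]-q[1])<30)&(b[:,2]>105)];print(len(b),np.median(b[:,2]),cv2.minAreaRect(b[:,:2].astype(np.float32)))
E
```

```text
116 False 15.78 [565.5   41.62 116.94] 113.62 -15.98 [  3.85 -15.73  -0.49]
112.5 True 15.99 [565.58  40.23 116.35] 112.22 -13.4 [  0.35 -13.41   4.1 ]
17.0 [565.35  41.42 114.76] [ 0.64 -0.07  0.25] 50.08221024222622
6564 121.65715056650888 ((567.4415283203125, 36.54323959350586), (111.94463348388672, 15.750387191772461), 4.071287631988525)
```

View pics/w6.png

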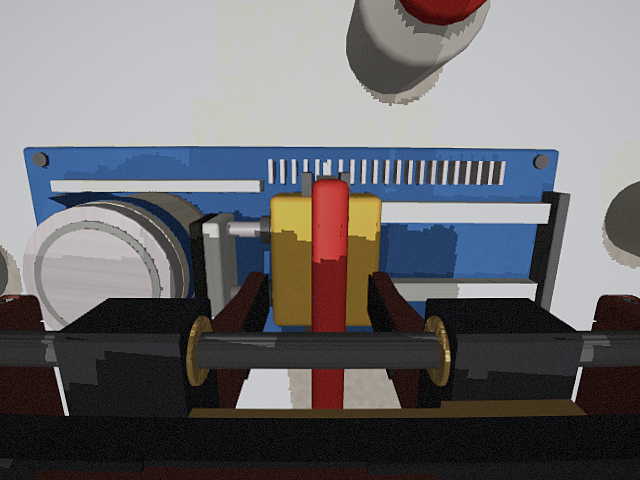

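The bar top is back at 121.7 mm, so it is fully down, and the carriage sits 110.5 mm from its start, in the 112 mm slot. Next I retreat and check with the fixed cameras.

```bash
python3 - <<'E'
from h import *
from plant import bot
s=bot.read_state();q=s['eef_pos'].copy();q[2]=215;
bot.move_l(list(q),100)
s=bot.read_state();im=bot.get_image('wrist');cv2.imwrite('pics/w7.png',im['pixels'][:,:,::-1])
W=(im,(s['eef_pos'],s['tool_rot']))
p=np.array([480.,-160,330]);bot.move_ptp(list(p),ORI)
ims={'wrist':W}
for n in['scene','side']:
    i=bot.get_image(n);ims[n]=(i,None);cv2.imwrite(f'pics/{n}7.png',i['pixels'][:,:,::-1])
o=np.array([567.7,58.4])
for n,(im,po) in ims.items():
    P,_,_=cloud(im,po);m=masks(im);X,Y,Z=[P[...,k] for k in range(3)]
    near=(X>470)&(X<670)&(Y>-150)&(Y<280)
    b=P[m['red']&near&(Z>105)&(Y<75)&(X<640)];print(n,'bar',np.median(b[:,2]),cv2.minAreaRect(b[:,:2].astype(np.float32))[0])
    q=P[near&(Y>90)&(Z>84)&(Z<100)];c,rad=cv2.minEnclosingCircle(q[:,:2].astype(np.float32));
    zz=np.linalg.lstsq(np.c_[q[:,:2]-q[:,:2].mean(0),np.ones(len(q))],q[:,2],rcond=None)[0]
    print('tin y',(np.array(c)-o)@YH[:2],rad,'slope',zz[:2])
    if po is None:
        for k,c in (('a',(530,335)),('b',(712,10))):
            r=P[m['red']&(np.hypot(X-c[0],Y-c[1])<60)&(Z>100)&(X>(640 if k=='b' else 0))];print('cap',k,np.median(r,0).round())
print(bot.read_state()['time'])
E
```

```text
wrist bar 121.63400977333345 (575.264892578125, 30.375598907470703)
tin y 100.46356614125574 42.21712875366211 slope [-0.00596004  0.01122086]
scene bar 121.29832392277694 (567.6528930664062, 38.549583435058594)
tin y 101.78624006309443 43.64331817626953 slope [-0.02902348 -0.0202223 ]
cap a [538. 331. 149.]
cap b [719.   9. 122.]
side bar 121.1651062108628 (562.9400634765625, 37.916473388671875)
tin y 101.367552487399 43.795623779296875 slope [ 0.01564342 -0.02025223]
cap a [517. 335. 154.]
cap b [703.  10. 122.]
19.325
```

View pics/side7.png

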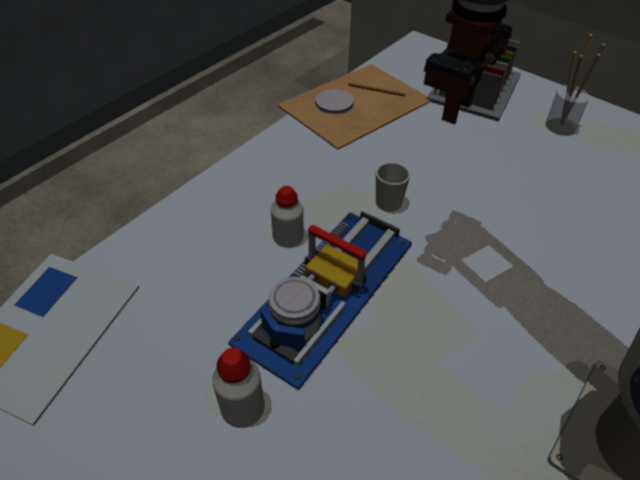

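View pics/w7.png

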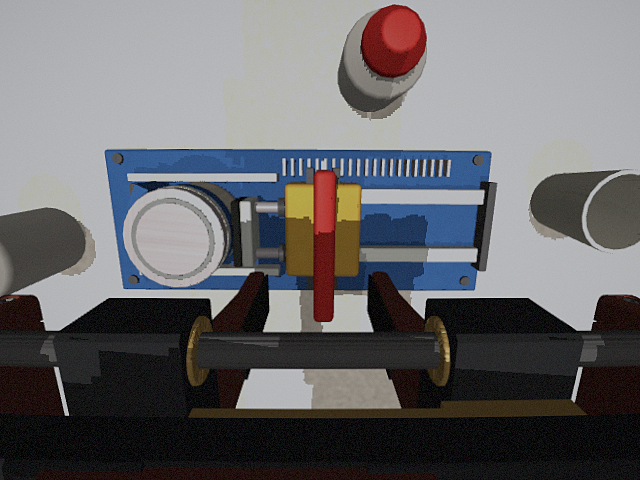

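The tin at (295,300) in the side view stands upright against the backstop. Its centre is at y ≈ 101 mm, the jaw has yielded about 11 mm (about 12 N), the bar is down, and the bottles and cup haven't moved. Handing in.

```bash
python3 -c "
from plant import bot
bot.finish_job()"
```

```text
the job is handed in; nothing more can be done
```

The tin is clamped against the backstop and the job was handed in at about 19 s of the 61 s allowed. `finish_job()` gives no verdict, so what follows comes from my own measurements.

I pinched the red bar and lifted it about 10 mm. I then slid the carriage until the tin met the backstop at about 100 mm of travel, pressed on to 113.6 mm, lowered the bar and let go. The most the arm felt along the slide was about 17 N including the carriage's drag of about 2 N, so the jaw pressed the tin with an estimated 15 N at most.

Last checks before handing in:
- **Bar:** its top is back at 121–122 mm, the same as at the start, so it is down in a slot.
- **Carriage:** it sits 110.5 mm from its start, consistent with the 112 mm slot and its play.
- **Press on the tin:** about 12–13 N, inferred from roughly 11 mm of jaw yield. I did not measure this force directly after letting go.
- **Tin:** upright, with its centre at clamp y of about 101 mm.
- **Bottles and cup:** the measured bottle cap positions changed by at most 1 mm. I checked the cup only by eye; it looks unmoved.
- **Robot:** the arm is clear and touches nothing.

Two readings disagreed:
- **Backstop position:** the first camera estimate put the seated tin at about 94 mm. The measured seating was about 101 mm, so I relied on the force rise instead.
- **Bar centre:** one late wrist-camera reading was off by about 7 mm. The cause was probably that the gripper hid part of the bar or other red pixels were picked up. Both fixed cameras and the earlier wrist view agreed along the slide direction.

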